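Clip the tag onto the lunchbox bay

ROBOT

A 6-joint arm with a two-finger parallel gripper is mounted at the origin on the work surface. World frame = base frame: x ahead of the robot, y to its left, z up, the work surface at z = 0. Lengths are in m, angles in rad, forces in N, time in s.
With the tool pointing down it reaches from about 0.3 to 0.875 m from the base axis. Payload 6.4 kg.
Tool frame: the origin (TCP) lies between the finger pads; the fingertips stand 17 mm ahead of it and the grasp point (between the pads) lies 2 mm behind it (ctrl.tcp_to_tips is the distance from the TCP to the fingertips, in m); y points along the fingers, x is the direction in which the jaws open and shut, and the axes are right-handed (so a half turn about y gives the same grasp; the last joint's range is limited). The gripper opens to 88 mm and grips with 3 to 60 N. Pads are 18 mm wide; open, the fingers measure 123 mm over their backs; the gripper's body (75 mm by 187 mm) begins 45 mm behind the grasp point.
Start: joints at [-1.423, 0.181, 1.607, -0, 1.354, -0.206], TCP at [0.199, -0.539, 0.256] pointing down, gripper open.
Joint ranges: [-2.99, 2.99], [-0.89, 2.07], [0.3, 2.58], [-1.14, 4.28], [0, 2.63], [-3.12, 3.12]. Speed limits (rad/s): [2.57, 2.57, 3.01, 3.14, 3.14, 3.14].

INTERFACE

Orientations are given as [roll, pitch, yaw] about the fixed x, y, z axes, in that order (R = Rz(yaw) Ry(pitch) Rx(roll)).
In Python, from station import monitor, eyes, order, ctrl gives the robot as it stands. The module is installed in compiled form; this text tells all that it offers.
- The arm moves only by the tool jog_arm, never from a script. Its arguments are lists of equal length, an entry for each row: "fingers": the closure, from -1 (fully open) to 1 (shut), so that 0 is half open; "xyz": the shift along the world's x, y, z in cm, a list of three; "roll": the turn about the world's z in rad. A call has 1 to 8 rows; each row is the pose to reach, as a shift and turn from the pose commanded when the call began; what a row does not reach only later rows make up. A row lasts 1/10 s, in which the tool goes at most 50 mm and 8.59 degrees, less where a joint would pass 70% of its speed; a pose out of reach is approached as far as the arm can. A call with a gripper value outside its range is refused whole. The fingers move at their own pace and stop on an object; "grip_force" is the grip in N (left out, the last holds). Time passes only in rows, so rows that repeat a pose let the fingers close. It gives the time, the measured TCP pose, the force and the opening at its end, in the units of the state.
- monitor.get_obs(): the state, without advancing time (a new reading comes with each control period).
- eyes.read_camera(name): name is "side" or "top" or "wrist"; returns a dict with "pixels" (480x640x3 uint8, blue, green, red), "range_z" (480x640 float32, m along the optical axis (not along the pixel's ray), 0 where there is no reading), "mtx" (3x3 intrinsics, pixels), "distortion" ([k1, k2, p1, p2, k3] as OpenCV has them; the pictures are not rectified), "world_to_cam" (4x4, takes a point from world to camera coordinates); the wrist camera has in their place "tool_from_camera" (4x4, takes a point from camera to tool coordinates, whose origin is the TCP and whose axes are the tool frame's). Camera axes: x right, y down, z forward; pixel columns grow to the right and rows downward; lengths in m; the calibration is good to about 2 mm. A picture is of the moment at which its call begins: read the wrist's pose just before it.
- order.job_done(): hands the job in, once; it reports no verdict.
The state is a dict: "time_s": time; "q": joint angles; "joint_velocities": joint speeds; "joint_efforts": joint torques, N m; "tool_pos": TCP position; "tcp_rot": TCP orientation; "wrist_force": force on the tool from outside, world axes, zero at the start; "moment": the same for the moment, N m; "opening": finger opening in m.
Only numpy, scipy, OpenCV 4.12 (cv2) and the standard library are available. Lean on these libraries where they do the work, as an engineer would, in place of code of your own. Each camera call takes 0.05 s, during which the arm holds its last target.

TASK

The lunch things are moving out of the small crate into the pull-out pantry tray, and the tag goes with the lunchbox. Squeeze open the sprung clip-on tag holder, lift it off the crate's wall and clip it onto the front rim of the tray at the bay where the grey lunchbox stands: pushed well down over the rim, upright and square to it, the tag plate facing out of the tray and the whole clip within that bay's width. Leave the lunch things themselves where they stand.

Things in the scene. Friction and masses are not known exactly. Their poses are not given: they have to be found in the camera images.
- clip_pin (a point): Sprung clip-on tag holder, grey plastic, about 60 g, works like a clothes peg: two halves on a hinge pin, jaws below, tails above. Point: middle of the pin, half-way up. Axes are the front half's: z up, y along the pin (along the wall it sits on), x across the wall, tag plate on the -x side. It starts astride the crate's front wall, the pin 10 mm above the wall's top.
- clip_tails (a point): Midway between the two tails, 27 mm above the pin: squeeze here (fixed to the front half). Tails: flat tabs 36 mm wide (y), 3 mm thick, from 2 to 42 mm above the pin. While the clip sits on a wall each splays 0.25 rad from vertical, outer faces 23 mm apart at the bottom and 42 mm at the top. Squeezed together along x until they are parallel, outer faces 22 mm apart, they meet a firm stop.
- tag_face (a point): Middle of the outer face of the tag plate, 24 mm below the pin and 7.5 mm in front of it (clip's -x side). The plate is the front jaw: 64 mm wide, 3 mm thick, from 2 to 46 mm below the pin. The back jaw is 40 mm wide and reaches 40 mm below the pin, with a rubber lip at its foot. The clip may ride up about 5 mm as it is let go.
- clip_jaw (a joint): Opening of the clip's halves (rad): 0 when clamped on an 8 mm wall, 0.5 when fully squeezed open, -0.2 when shut on nothing. Fully open, each half has turned 0.25 rad and the jaws gape 13 mm at 10 mm below the pin and about 25 mm at their feet, evenly about the plane midway between the tails. That takes about 10 N at the tails: grip with 15 N up. Let go, the spring shuts the jaws.
- crate: Small open plywood crate, fixed, 140 mm (its x) by 170 mm (its y) by 100 mm tall, walls 8 mm thick; origin at the centre of its underside, z up. Its front wall, on which the clip starts, is on its -x side, the wall's mid-plane 66 mm from the centre. It is turned by up to 0.3 rad on the work surface.
- tray: Pull-out plywood pantry tray, fixed, 466 mm wide (y), 500 mm deep (x), underside 15 mm above the work surface. Origin midway through the front panel's thickness, at its underside, mid-width; x points into the tray, z up. Front panel 8 mm thick, 80 mm tall (top edge 95 mm above the work surface). Two dividers, 5 mm thick, 62 mm tall, 75 mm either side of the middle, make three bays 145 mm wide.
- bay_left (a point): Middle of the front panel's top edge at the left bay (+y side), midway through the panel's 8 mm thickness; x points into the tray, y along the rim.
- bay_middle (a point): The same at the middle bay, 150 mm from its neighbours along y.
- bay_right (a point): The same at the right bay (-y side).
- lunchbox_mid (a point): Centre of the grey plastic lunchbox, an oblong box with a clip-on lid, 165 mm (x) by 115 mm (y) by 60 mm tall, standing in one of the three bays just behind the front rim; its top is about 8 mm below the top of the rim.
- bottle_mid (a point): Middle of the drink bottle, upright, aluminium, 66 mm across, about 148 mm tall with its twist cap (top about 175 mm above the work surface), in another bay. Not to be disturbed.
- glass_tub_mid (a point): Middle of the round glass container with a white lid, 106 mm across, 62 mm tall, in another bay. Not to be disturbed.
- snack_pod_mid (a point): Middle of the silicone snack pod, a round tapered cup with a domed lid, 80 mm across, 70 mm tall, inside the crate (its top 22 mm below the crate's rim). Not to be disturbed.
Things that resemble listed ones, but are neither listed nor needed, are in the scene too. What is shaped like the part that bears lunchbox_mid but green is not meant. Leave any orange look-alike of the part that bears clip_pin alone.

How it is judged:
By the outcome, as a careful person would: the job done as asked, in the order asked, and still so for the second after the job is handed in, with the robot touching nothing.
It also fails if it takes over 38 s, if anything falls off the work surface, if the arm or the gripper's body presses on something with over 40 N, if the wrist force passes 120 N, or if a joint passes its speed limit or range.

## Working session

There is one attempt and no reset: what is moved stays moved. The work goes in short steps, Python scripts to look and compute and a tool call to move; the robot and the scene stay as the last step left them, time stands still between calls to the robot, and variables do not carry over. Pictures are saved under pics/ and viewed, and the job is handed in when it is done.

Besides the shell and the picture viewer there is one more tool, called after "Call:" as name(argument=value, ...), one argument or row to a line, values as JSON. jog_arm: Moves the arm, as the interface text tells. Its arguments: {"type":"object","properties":{"fingers":{"type":"array","items":{"type":"number"}},"xyz":{"type":"array","items":{"type":"array","items":{"type":"number"}}},"roll":{"type":"array","items":{"type":"number"}},"grip_force":{"type":"number"}},"required":["fingers","xyz","roll"]}

```bash
mkdir -p pics
cat > h.py <<'E'
import numpy as np,cv2
from station import monitor,eyes,order,ctrl
from scipy.spatial.transform import Rotation as R
def grab(n,save=None):
    o=monitor.get_obs(); c=eyes.read_camera(n)
    if n=='wrist':
        T=np.eye(4);T[:3,:3]=R.from_euler('xyz',o['tcp_rot']).as_matrix();T[:3,3]=o['tool_pos']
        c['cw']=T@np.array(c['tool_from_camera'])
    else: c['cw']=np.linalg.inv(c['world_to_cam'])
    if save:
        cv2.imwrite('pics/'+save+'.png',c['pixels'])
        np.savez('/tmp/'+save+'.npz',**{k:np.array(v) for k,v in c.items()})
    return c
def load(s): return dict(np.load('/tmp/'+s+'.npz'))
def cloud(c):
    h,w=c['range_z'].shape
    u,v=np.meshgrid(np.arange(w),np.arange(h))
    p=np.stack([u,v],-1).reshape(-1,1,2).astype(np.float64)
    n=cv2.undistortPoints(p,c['mtx'],c['distortion']).reshape(h,w,2)
    z=c['range_z'][...,None]
    P=np.concatenate([n*z,z,np.ones_like(z)],-1)@c['cw'].T
    P=P[...,:3]; P[c['range_z']<=0]=np.nan
    return P
E
python3 - <<'E'
from h import *
print(monitor.get_obs(),ctrl.tcp_to_tips)
for n in['top','side','wrist']: c=grab(n,n+'0'); print(n,c['cw'].round(3).tolist())
E
```

```text
{'time_s': 0.0, 'q': array([-1.42330314e+00,  1.81519497e-01,  1.60799552e+00, -1.51592472e-05,
        1.35380679e+00, -2.06280967e-01]), 'joint_velocities': array([ 0.00030918, -0.00168923,  0.00184259,  0.00145987,  0.00139779,
       -0.00034791]), 'joint_efforts': array([ 1.90462444e-03, -4.33865190e+01, -3.41844642e+01,  7.05703930e-02,
        3.86936765e-02, -1.36488161e-04]), 'tool_pos': array([ 0.1991499 , -0.53887143,  0.25482827]), 'tcp_rot': array([-1.57045664,  0.00169552, -1.21701861]), 'wrist_force': array([-0.99749352,  0.17488015,  0.50007489]), 'moment': array([-0.0134442 , -0.01501006, -0.0039032 ]), 'opening': 0.08812344063078875} 0.017
top [[-0.014, -0.996, 0.089, 0.471], [-1.0, 0.013, -0.016, 0.051], [0.015, -0.089, -0.996, 1.207], [0.0, 0.0, 0.0, 1.0]]
side [[-0.883, -0.355, 0.306, 0.185], [-0.468, 0.688, -0.554, 0.66], [-0.014, -0.633, -0.774, 0.972], [0.0, 0.0, 0.0, 1.0]]
wrist [[0.346, -0.903, -0.255, 0.264], [-0.938, -0.334, -0.093, -0.515], [-0.001, 0.271, -0.962, 0.383], [0.0, 0.0, 0.0, 1.0]]
```

View pics/top0.png

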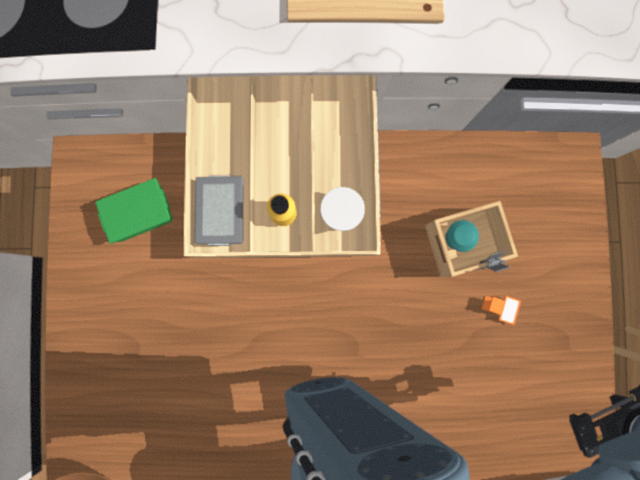

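View pics/side0.png

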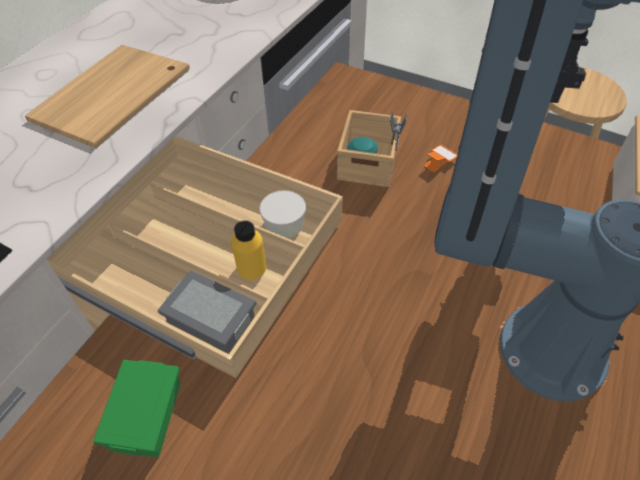

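View pics/wrist0.png

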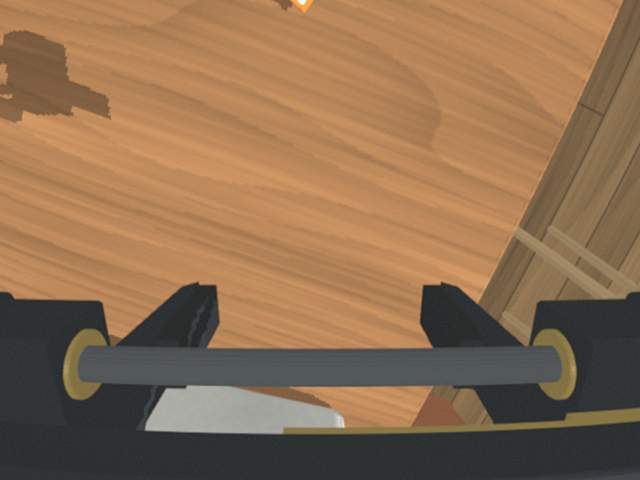

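Top view: grey lunchbox at (219,210) in the left (+y) bay, with the rim around row 253. The crate is around (472,240) and the grey clip on its front wall at (495,262). The orange decoy is at (500,308).

```bash
python3 - <<'E'
from h import *
for n,reg in(('top0',(180,290,420,530)),):
    c=load(n);P=cloud(c)
    a,b,l,r=reg; Q=P[a:b,l:r].reshape(-1,3)
    # crate rim points
    m=(abs(Q[:,2]-.1)<.006); q=Q[m][:,:2]; print(m.sum(), cv2.minAreaRect(q.astype(np.float32)))
    print(cv2.boxPoints(cv2.minAreaRect(q.astype(np.float32))).round(3).tolist())
    m=(Q[:,2]>.112)&(Q[:,2]<.2); q=Q[m]; print(m.sum(),q.mean(0),q.min(0),q.max(0)); print(cv2.minAreaRect(q[:,:2].astype(np.float32)))
    print(q.round(3).tolist()[:60])
    # tray rim
    S=P[60:270,170:395].reshape(-1,3); m=abs(S[:,2]-.095)<.006; q=S[m][:,:2]
    rr=cv2.minAreaRect(q.astype(np.float32));print(rr,cv2.boxPoints(rr).round(3).tolist())
    F=P[235:262,190:375].reshape(-1,3);f=F[(abs(F[:,2]-.095)<.006)]
    for y in np.arange(-.1,.5,.05):
        g=f[abs(f[:,1]-y)<.025]
        if len(g): print(y,len(g),g.mean(0).round(4),g.min(0).round(4),g.max(0).round(4))
    for (u,v) in((219,210),(281,208),(342,209),(462,236)): print(P[v,u])
E
python3 - <<'E'
import cv2
a=cv2.imread('pics/top0.png')[190:290,410:530];cv2.imwrite('pics/t0c.png',cv2.resize(a,None,fx=5,fy=5))
a=cv2.imread('pics/side0.png')[100:200,320:440];cv2.imwrite('pics/s0c.png',cv2.resize(a,None,fx=5,fy=5))
E
```

```text
811 ((0.578455924987793, -0.3433040380477905), (0.1433575600385666, 0.17362913489341736), 14.719819068908691)
[[0.4869999885559082, -0.27799999713897705], [0.531000018119812, -0.4449999928474426], [0.6700000166893005, -0.4090000092983246], [0.6259999871253967, -0.2409999966621399]]
205 [ 0.51802909 -0.37923257  0.12976694] [ 0.49718133 -0.4017859   0.11202014] [ 0.54308289 -0.35694599  0.15113131]
((0.5192033052444458, -0.37881261110305786), (0.04192915931344032, 0.038692817091941833), 14.759960174560547)
[[0.543, -0.387, 0.144], [0.543, -0.388, 0.147], [0.543, -0.391, 0.147], [0.541, -0.379, 0.146], [0.541, -0.381, 0.147], [0.541, -0.383, 0.149], [0.541, -0.387, 0.145], [0.541, -0.39, 0.143], [0.539, -0.371, 0.143], [0.538, -0.371, 0.148], [0.538, -0.374, 0.148], [0.539, -0.377, 0.145], [0.539, -0.379, 0.146], [0.539, -0.382, 0.145], [0.539, -0.386, 0.141], [0.539, -0.39, 0.137], [0.536, -0.361, 0.148], [0.536, -0.363, 0.149], [0.536, -0.367, 0.147], [0.536, -0.369, 0.149], [0.536, -0.372, 0.147], [0.536, -0.374, 0.147], [0.537, -0.379, 0.141], [0.536, -0.381, 0.141], [0.537, -0.386
[... 1394 characters left out ...]
91 0.0502 0.0936] [0.5451 0.0265 0.0891] [0.5531 0.0738 0.0987]
0.1 65 [0.5487 0.0991 0.0941] [0.5458 0.0761 0.0905] [0.553  0.1234 0.0981]
0.15 63 [0.5491 0.1494 0.0947] [0.5464 0.1255 0.0905] [0.5519 0.1749 0.0992]
0.20000000000000004 83 [0.5497 0.2017 0.0936] [0.5449 0.1751 0.0891] [0.5933 0.2248 0.0977]
0.25 93 [0.5532 0.2499 0.0936] [0.5452 0.225  0.089 ] [0.5938 0.2745 0.0987]
0.30000000000000004 85 [0.5573 0.2982 0.0931] [0.546  0.2751 0.089 ] [0.5945 0.3249 0.0992]
0.35 20 [0.549  0.3325 0.094 ] [0.5467 0.3252 0.0899] [0.5515 0.3396 0.0974]
[0.6542549  0.27175738 0.0891101 ]
[0.64410586 0.11800363 0.16706349]
[ 0.65308022 -0.02307449  0.08829538]
[ 0.58556917 -0.31554444  0.07838527]
```

View pics/t0c.png

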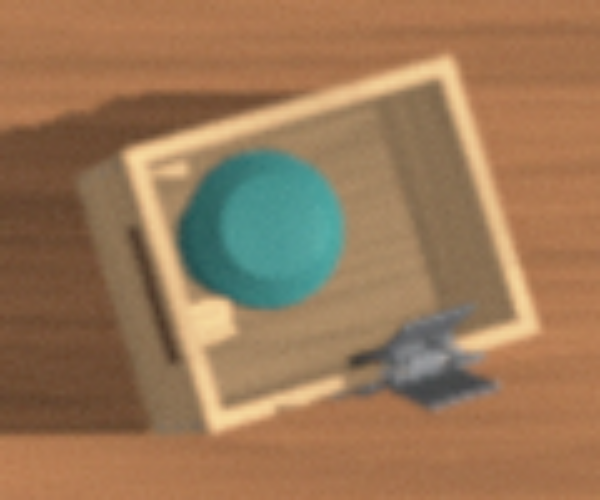

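View pics/s0c.png

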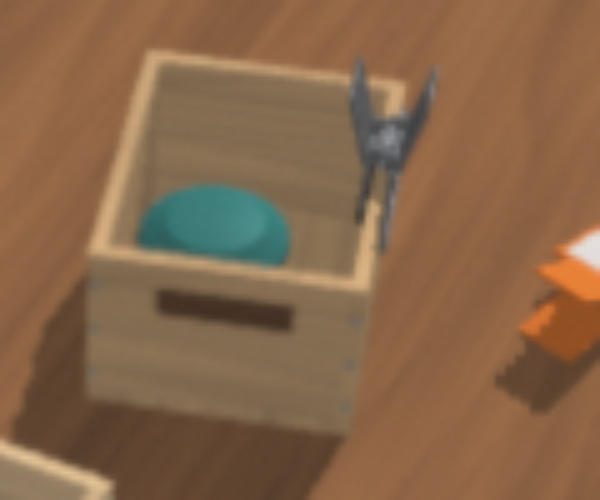

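Crate yaw comes out at about 0.256. The tails' rectangle is 42×39 mm, which matches the given sizes, centred at (0.519, -0.379), and it lies 0.3 mm off the wall's mid-plane. Next I hover above it.

Call:
jog_arm(
  fingers=[-1,-1,-1,-1,-1,-1,-1,-1],
  xyz=[
    [32,16,1],
    [32,16,1],
    [32,16,1],
    [32,16,1],
    [32,16,1],
    [32,16,1],
    [32,16,1],
    [32,16,1],
  ],
  roll=[1.473,1.473,1.473,1.473,1.473,1.473,1.473,1.473],
)

```text
time_s: 0.95
tool_pos: [0.5234, -0.3759, 0.2654]
tcp_rot: [-1.57, -0.001, -0.006]
wrist_force: [0.0, 0.1, -0.0]
opening: 0.0875
```

Call:
jog_arm(
  fingers=[-1,-1,-1,-1],
  xyz=[
    [0,0,0],
    [0,0,0],
    [0,0,0],
    [0,0,0],
  ],
  roll=[0.25,0.25,0.25,0.25],
)

```text
time_s: 1.35
tool_pos: [0.5191, -0.3793, 0.2654]
tcp_rot: [-1.57, 0.0, 0.23]
wrist_force: [0.3, -0.1, -0.1]
opening: 0.0885
```

Run:
```python
from h import *
c=grab('wrist','w1');o=monitor.get_obs();print(o['tool_pos'],o['tcp_rot'],o['q'])
P=cloud(c);Q=P.reshape(-1,3)
near=(np.hypot(Q[:,0]-.519,Q[:,1]+.379)<.05)
m=near&(Q[:,2]>.112)&(Q[:,2]<.165);q=Q[m];print(m.sum(),q.max(0),cv2.minAreaRect(q[:,:2].astype(np.float32)))
m=near&(Q[:,2]>.14)&(Q[:,2]<.165);q=Q[m];print(m.sum(),cv2.minAreaRect(q[:,:2].astype(np.float32)))
d=Q-[.5785,-.3433,0];cx=d[:,:2]@[np.cos(.256),np.sin(.256)];cy=d[:,:2]@[-np.sin(.256),np.cos(.256)]
m=(abs(Q[:,2]-.1)<.004)&(abs(cx+.066)<.012)&(abs(cy)<.085)
q=Q[m];
for lo in np.arange(-.085,.085,.02):
    s=q[(cy[m]>lo)&(cy[m]<lo+.02)]
    if len(s): print(round(lo,3),len(s),s.mean(0).round(4), (cx[m][(cy[m]>lo)&(cy[m]<lo+.02)]).min().round(4),(cx[m][(cy[m]>lo)&(cy[m]<lo+.02)]).max().round(4))
```

```text
[ 0.51905542 -0.37942603  0.26548587] [-1.57044240e+00  1.96681694e-04  2.30256045e-01] [-8.15488107e-01  3.22287813e-01  1.41397883e+00  7.31810605e-06
  1.40573084e+00 -1.04574532e+00]
2184 [ 0.54365263 -0.35729194  0.14919063] ((0.519511342048645, -0.3801683187484741), (0.04159915819764137, 0.041297730058431625), 15.234975814819336)
727 ((0.5195017457008362, -0.3799830377101898), (0.041615813970565796, 0.0358675979077816), 15.594930648803711)
-0.085 289 [ 0.5369 -0.4333  0.0993] -0.0694 -0.0541
-0.065 207 [ 0.5288 -0.4131  0.0994] -0.0698 -0.0616
-0.045 36 [ 0.525  -0.3981  0.0993] -0.0696 -0.062
-0.025 24 [ 0.5168 -0.3709  0.0993] -0.0696 -0.063
-0.005 234 [ 0.5124 -0.3545  0.0993] -0.0736 -0.0579
0.015 263 [ 0.5073 -0.3361  0.0993] -0.0709 -0.063
0.035 271 [ 0.502  -0.3169  0.0992] -0.0715 -0.0633
0.055 294 [ 0.4965 -0.2976  0.0994] -0.0718 -0.0636
0.075 279 [ 0.4972 -0.2819  0.0993] -0.0721 -0.054
```

View pics/w1.png

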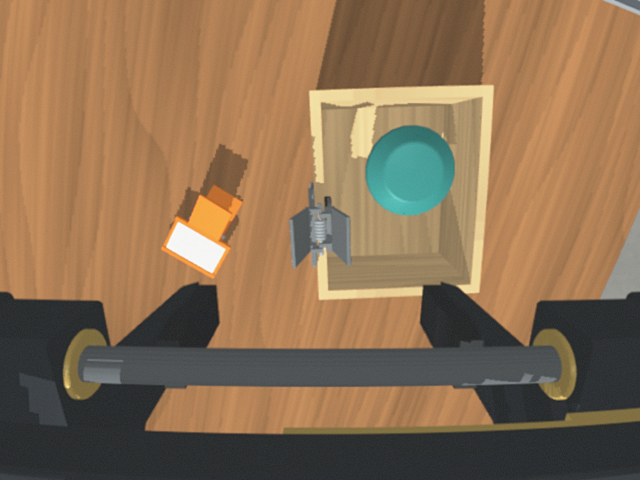

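The wrist view refines the clip to (0.5195, -0.380), yaw about 0.27, at pixel (320,232). Orange decoy at (205,235), clear of the fingers' path. Descending around the tails.

Call:
jog_arm(
  fingers=[-1,-1,-1,-1,-1,-1],
  xyz=[
    [0.05,-0.06,-4],
    [0.05,-0.06,-8],
    [0.05,-0.06,-11],
    [0.05,-0.06,-13],
    [0.05,-0.06,-13],
    [0.05,-0.06,-13],
  ],
  roll=[0.038,0.038,0.038,0.038,0.038,0.038],
)

```text
time_s: 2.0
tool_pos: [0.5197, -0.3803, 0.1361]
tcp_rot: [-1.571, 0.0, 0.27]
wrist_force: [-0.3, -0.9, 0.8]
opening: 0.0878
```

Run:
```python
from h import *
c=grab('wrist','w2');o=monitor.get_obs();print(o['tool_pos'],o['tcp_rot'])
P=cloud(c);Q=P.reshape(-1,3)
near=(np.hypot(Q[:,0]-.5195,Q[:,1]+.380)<.032)
m=near&(Q[:,2]>.14)&(Q[:,2]<.16);q=Q[m];print(m.sum(),q.max(0),cv2.minAreaRect(q[:,:2].astype(np.float32)))
```

```text
[ 0.52024945 -0.38073786  0.13715116] [-1.57251542e+00 -8.81096180e-04  2.70025853e-01]
1830 [ 0.53952868 -0.35731098  0.14949268] ((0.5176657438278198, -0.374620646238327), (0.041772499680519104, 0.02568216808140278), 14.922618865966797)
```

View pics/w2.png

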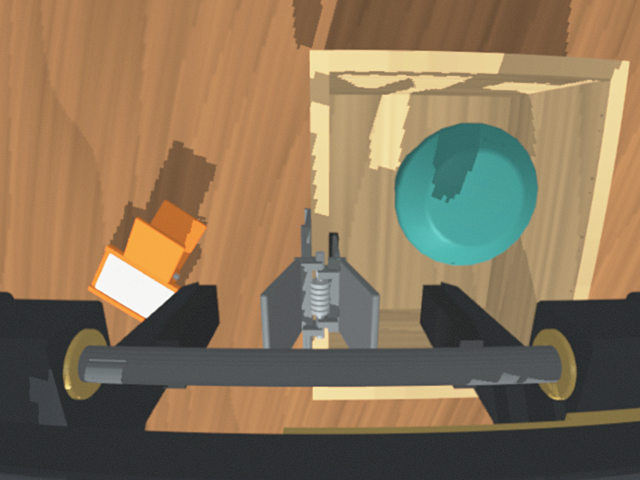

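The tails are centred between the fingers (x≈320) and square to them. Squeezing.

Call:
jog_arm(
  fingers=[1,1,1,1,1,1,1,1],
  xyz=[
    [0,0,0],
    [0,0,0],
    [0,0,0],
    [0,0,0],
    [0,0,0],
    [0,0,0],
    [0,0,0],
    [0,0,0],
  ],
  roll=[0,0,0,0,0,0,0,0],
  grip_force=25,
)

```text
time_s: 2.85
tool_pos: [0.5197, -0.3799, 0.1355]
tcp_rot: [-1.57, 0.0, 0.271]
wrist_force: [0.1, -1.0, 0.3]
opening: 0.0262
```

Run:
```python
from h import *
c=grab('wrist','w3');grab('side','s3');o=monitor.get_obs();print(o['tool_pos'],o['tcp_rot'],o['opening'],o['wrist_force'])
```

```text
[ 0.51964353 -0.37995361  0.13555075] [-1.57053511e+00  1.34450248e-04  2.70901542e-01] 0.02171024219901639 [ 0.12239555 -0.52263287 -2.00494296]
```

View pics/w3.png

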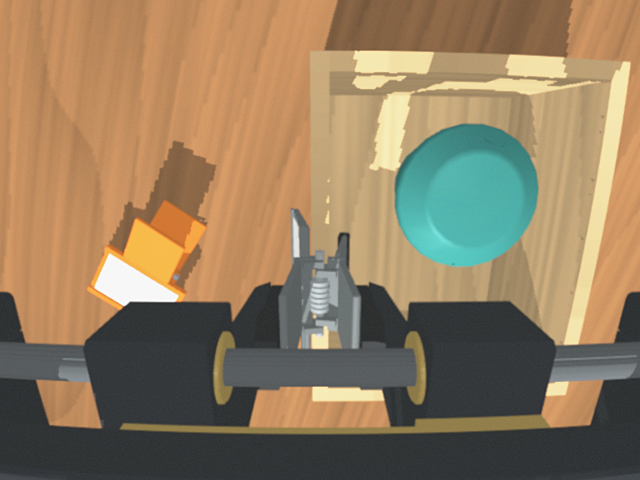

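The tails are parallel and the gripper opening is 22 mm, so the clip is at its stop and the jaws are off the wall. Lifting straight up.

Call:
jog_arm(
  fingers=[1,1,1,1,1,1,1],
  xyz=[
    [0,0,0],
    [0,0,1.5],
    [0,0,4],
    [0,0,8],
    [0,0,12],
    [0,0,16],
    [0,0,16],
  ],
  roll=[0,0,0,0,0,0,0],
)

```text
time_s: 3.65
tool_pos: [0.5219, -0.3821, 0.3049]
tcp_rot: [-1.583, -0.006, 0.271]
wrist_force: [-0.2, -1.1, -0.9]
opening: 0.0214
```

Run:
```python
from h import *
c=grab('wrist','w4');grab('side','s4');o=monitor.get_obs();print(o['tool_pos'],o['tcp_rot'],o['opening'],o['wrist_force'])
a=cv2.imread('pics/s4.png')[20:200,280:520];cv2.imwrite('pics/s4c.png',cv2.resize(a,None,fx=3,fy=3,interpolation=2))
```

```text
[ 0.52013934 -0.38039126  0.2980375 ] [-1.57407316 -0.00170443  0.27105215] 0.0218402448065733 [-0.9680245  -0.28030325 -0.29030778]
```

View pics/w4.png

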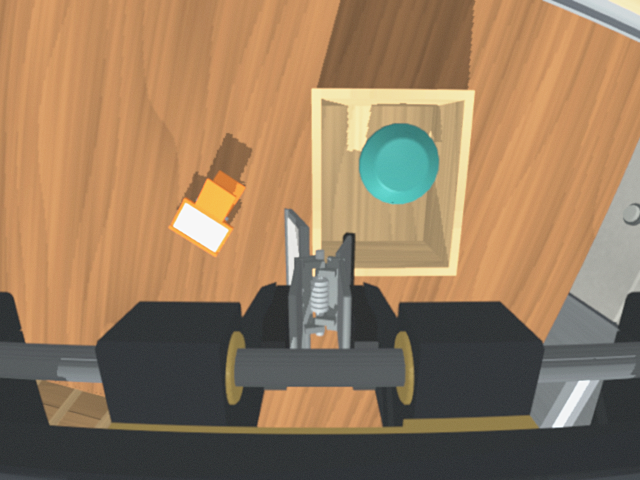

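View pics/s4c.png

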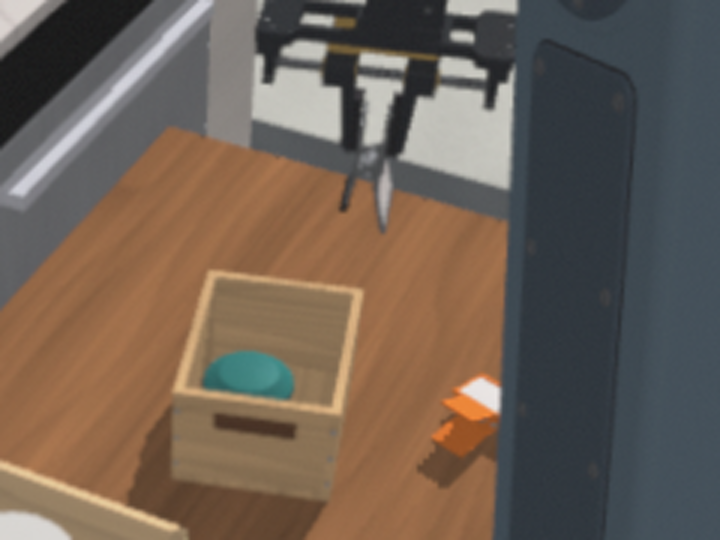

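The clip hangs open and upright between the fingers, and the crate and pod are unchanged. Carrying it across at z≈0.30, 12 cm above the bottle's top.

Call:
jog_arm(
  fingers=[1,1,1,1,1,1,1,1],
  xyz=[
    [0.5,3,0],
    [1,7,0],
    [1.5,11,0],
    [2,15.5,0],
    [2.5,20,0],
    [2.9,24.5,0],
    [2.9,29,0],
    [2.9,33.5,0],
  ],
  roll=[0,-0.05,-0.1,-0.15,-0.2,-0.27,-0.27,-0.27],
)

```text
time_s: 4.55
tool_pos: [0.5475, -0.0429, 0.2938]
tcp_rot: [-1.57, 0.003, 0.001]
wrist_force: [0.1, -0.3, -0.3]
opening: 0.0216
```

Call:
jog_arm(
  fingers=[1,1,1,1,1,1,1,1],
  xyz=[
    [0,4.5,0],
    [0,9,0],
    [0,13.5,0],
    [0,18,0],
    [0,22.5,0],
    [0,26.5,0],
    [0,29.5,0],
    [0,31.3,0],
  ],
  roll=[0,0,0,0,0,0,0,0],
)

```text
time_s: 5.35
tool_pos: [0.5473, 0.2701, 0.2937]
tcp_rot: [-1.571, 0.003, 0.003]
wrist_force: [-0.1, 0.3, -1.0]
opening: 0.0212
```

Call:
jog_arm(
  fingers=[1,1,1],
  xyz=[
    [0,0,-2],
    [0,0,-4],
    [0,0,-4],
  ],
  roll=[0,0,0],
)

```text
time_s: 5.65
tool_pos: [0.5465, 0.267, 0.2513]
tcp_rot: [-1.573, 0.008, 0.001]
wrist_force: [-1.1, -0.1, -1.3]
opening: 0.0213
```

Run:
```python
from h import *
monitor.get_obs();c=grab('wrist','w5');o=monitor.get_obs();print(o['time_s'],o['tool_pos'],o['tcp_rot'],o['opening'],o['wrist_force'])
```

```text
5.7 [0.5474733  0.2671548  0.25333802] [-1.57235673e+00  4.99879405e-03  4.79757884e-04] 0.021842567204382674 [ 0.21963479 -0.24803685  0.1732299 ]
```

View pics/w5.png

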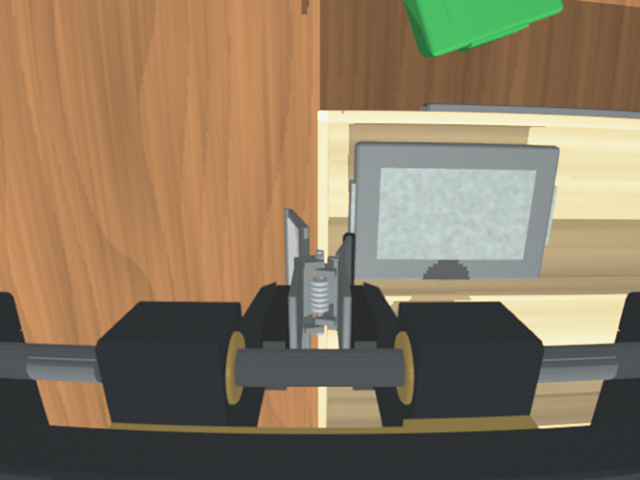

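Wrist view: the clip is over the rim (rim around column 322). The lunchbox's front edge is at column ~357, with a lid latch protruding to ~350. Measuring the rim, the gap and the bay limits.

Run:
```python
from h import *
c=load('w5');P=cloud(c)
for v in (120,150,180,200,220,240):
    print(v,[tuple((P[v,u]*1000).round(0).astype(int)) for u in range(314,366,3)])
print('vert col 400')
for u in (336,345,450): print(u,[(v,)+tuple((P[v,u]*1000).round(0).astype(int)) for v in list(range(106,150,4))+list(range(270,300,5))+list(range(395,425,6))])
Q=P.reshape(-1,3);m=(abs(Q[:,2]-.095)<.004)&(Q[:,0]<.57)&(Q[:,0]>.53)
q=Q[m]
for y in np.arange(.1,.4,.02):
    s=q[abs(q[:,1]-y)<.01]
    if len(s)>5:print(round(y,2),len(s),s[:,0].min().round(4),s[:,0].max().round(4),s.mean(0).round(4))
t=load('top0');T=cloud(t)
for v in(150,110): print(v,[(u,)+tuple((T[v,u]*1000).round(0).astype(int)) for u in list(range(180,196))+list(range(244,256))+list(range(305,318))+list(range(370,384))])
```

```text
120 [(np.int64(539), np.int64(352), np.int64(-1)), (np.int64(542), np.int64(352), np.int64(0)), (np.int64(545), np.int64(348), np.int64(95)), (np.int64(548), np.int64(348), np.int64(94)), (np.int64(550), np.int64(348), np.int64(96)), (np.int64(552), np.int64(348), np.int64(93)), (np.int64(554), np.int64(348), np.int64(94)), (np.int64(556), np.int64(348), np.int64(95)), (np.int64(559), np.int64(348), np.int64(94)), (np.int64(561), np.int64(348), np.int64(94)), (np.int64(563), np.int64(348), np.int64(93)), (np.int64(565), np.int64(348), np.int64(94)), (np.int64(567), np.int64(348), np.int64(95)), (np.int64(570), np.int64(348), np.int64(95)), (np.int64(572), np.int64(348), np.int64(94)), (np.int64(574), np.int64(348), np.int64(94)), (np.int64(576), np.int64(348), np.int64(96)), (np.int64(579), np.int64(348), np.int64(95))]
150 [(np.int64(539), np.int64(323), np.int64(-1)), (np.int64(542), np.int64(323), np.int64(-2)), (np.int64(545), np.int64(327), np.int64(94)), (np.int64(548), np.int64(327), np.int64(94)), (np.int64(550), np.int64(327), np.int64(95)), (np.int64(553), np.int64(324), np
[... 12841 characters left out ...]
nt64(76)), (373, np.int64(-9223372036854775808), np.int64(-9223372036854775808), np.int64(-9223372036854775808)), (374, np.int64(896), np.int64(-106), np.int64(98)), (375, np.int64(897), np.int64(-108), np.int64(96)), (376, np.int64(898), np.int64(-111), np.int64(93)), (377, np.int64(913), np.int64(-120), np.int64(53)), (378, np.int64(970), np.int64(-145), np.int64(-95)), (379, np.int64(969), np.int64(-147), np.int64(-93)), (380, np.int64(967), np.int64(-149), np.int64(-88)), (381, np.int64(968), np.int64(-153), np.int64(-91)), (382, np.int64(970), np.int64(-156), np.int64(-95)), (383, np.int64(970), np.int64(-159), np.int64(-95))]<stdin>:13: RuntimeWarning: invalid value encountered in cast
```

Rim mid-plane x = 0.5475, yaw 0.000, top 0.0943–0.095. Left bay spans y 0.200–0.348, so its centre is about 0.272. The lunchbox latch is at x = 0.570, leaving an 18 mm gap behind the rim, which is enough for the open back jaw. Lowering to just above the rim and settling.

Call:
jog_arm(
  fingers=[1,1,1,1,1,1],
  xyz=[
    [0,0.4,-2],
    [0,0.4,-4],
    [0,0.4,-5.5],
    [0,0.4,-6],
    [0,0.4,-6],
    [0,0.4,-6],
  ],
  roll=[0,0,0,0,0,0],
)

```text
time_s: 6.3
tool_pos: [0.5494, 0.272, 0.1968]
tcp_rot: [-1.57, -0.001, 0.001]
wrist_force: [0.4, -0.2, 0.2]
opening: 0.0218
```

Run:
```python
from h import *
c=grab('wrist','w6');s=grab('side','s6');o=monitor.get_obs();print(o['time_s'],o['tool_pos'],o['tcp_rot'],o['opening'],o['wrist_force'])
P=cloud(c);Q=P.reshape(-1,3);m=(abs(Q[:,2]-.095)<.004)&(Q[:,0]<.565)&(Q[:,0]>.53)&(Q[:,1]>.29)&(Q[:,1]<.335);q=Q[m]
print(len(q),np.percentile(q[:,0],[1,99]),q.mean(0))
# clip at tails top
m=(Q[:,2]>.2)&(abs(Q[:,0]-.548)<.02)&(abs(Q[:,1]-.28)<.03);q=Q[m];print(len(q),q.min(0),q.max(0))
for v in(225,250,275,295): print(v,[tuple(float(x) for x in (P[v,u]*1000).round(0)) for u in range(282,362,4)])
a=cv2.imread('pics/s6.png')[150:390,130:370];cv2.imwrite('pics/s6c.png',cv2.resize(a,None,fx=2.5,fy=2.5,interpolation=2))
```

```text
6.4 [0.54944408 0.27213232 0.1969922 ] [-1.57027972e+00 -1.91636722e-03  9.12919609e-04] 0.021706182393308567 [ 0.84847964 -0.53321523 -0.30835141]
934 [0.54372578 0.5513357 ] [0.54754615 0.31288303 0.09425891]
31354 [0.52800047 0.26091329 0.2000099 ] [0.56799956 0.30708705 0.28609459]
225 [(516.0, 264.0, -1.0), (531.0, 295.0, 126.0), (534.0, 297.0, 137.0), (536.0, 300.0, 147.0), (539.0, 303.0, 162.0), (541.0, 304.0, 165.0), (543.0, 304.0, 164.0), (541.0, 265.0, -0.0), (546.0, 287.0, 95.0), (548.0, 287.0, 93.0), (551.0, 287.0, 93.0), (555.0, 271.0, 26.0), (558.0, 271.0, 25.0), (561.0, 271.0, 27.0), (565.0, 271.0, 26.0), (568.0, 271.0, 26.0), (571.0, 271.0, 26.0), (570.0, 283.0, 78.0), (572.0, 284.0, 82.0), (575.0, 285.0, 85.0)]
250 [(515.0, 240.0, -2.0), (530.0, 281.0, 127.0), (533.0, 283.0, 136.0), (536.0, 287.0, 147.0), (539.0, 290.0, 158.0), (541.0, 293.0, 166.0), (543.0, 293.0, 166.0), (541.0, 241.0, -0.0), (546.0, 270.0, 94.0), (548.0, 293.0, 166.0), (550.0, 293.0, 166.0), (555.0, 249.0, 25.0), (558.0, 249.0, 27.0), (562.0, 249.0, 27.0), (557.0, 292.0, 163.0), (559.0, 291.0, 161
[... 322 characters left out ...]
72.0), (550.0, 283.0, 172.0), (552.0, 283.0, 172.0), (553.0, 283.0, 173.0), (555.0, 283.0, 172.0), (557.0, 284.0, 175.0), (558.0, 290.0, 190.0), (559.0, 289.0, 189.0), (565.0, 270.0, 139.0), (568.0, 267.0, 131.0), (576.0, 249.0, 84.0)]
295 [(534.0, 281.0, 190.0), (535.0, 281.0, 189.0), (539.0, 289.0, 208.0), (540.0, 290.0, 208.0), (541.0, 285.0, 198.0), (541.0, 273.0, 170.0), (543.0, 272.0, 168.0), (545.0, 272.0, 168.0), (546.0, 272.0, 169.0), (548.0, 273.0, 171.0), (550.0, 273.0, 171.0), (552.0, 273.0, 170.0), (554.0, 271.0, 167.0), (556.0, 272.0, 168.0), (557.0, 275.0, 176.0), (557.0, 288.0, 205.0), (558.0, 290.0, 209.0), (559.0, 289.0, 207.0), (563.0, 281.0, 190.0), (564.0, 281.0, 190.0)]
```

View pics/w6.png

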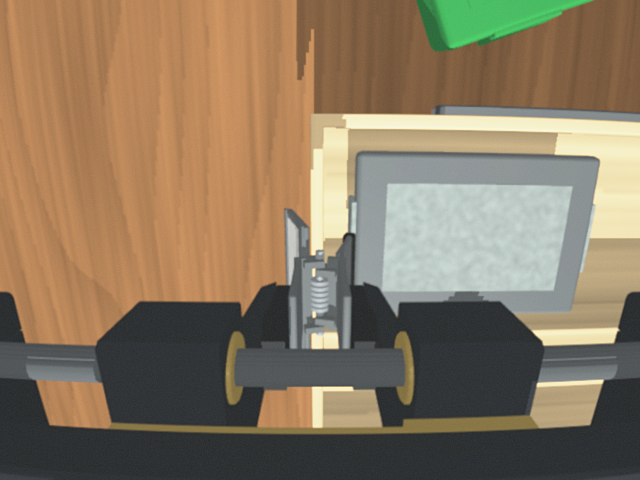

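View pics/s6c.png

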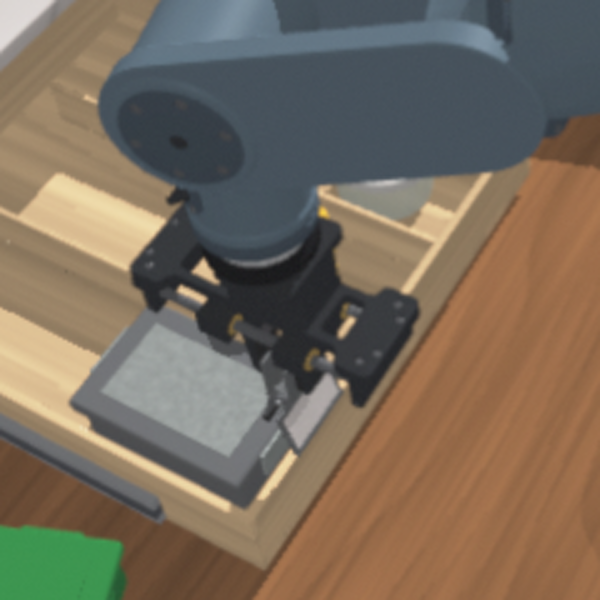

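The tails' centre measures x 0.549 against the rim's 0.5475, so I shift -1.7 mm and then lower over the rim.

Call:
jog_arm(
  fingers=[1,1,1,1,1,1,1],
  xyz=[
    [-0.17,0,0],
    [-0.17,0,-1],
    [-0.17,0,-2.5],
    [-0.17,0,-4],
    [-0.17,0,-5.3],
    [-0.17,0,-6.2],
    [-0.17,0,-6.6],
  ],
  roll=[0,0,0,0,0,0,0],
)

```text
time_s: 7.1
tool_pos: [0.5462, 0.2718, 0.1278]
tcp_rot: [-1.571, 0.003, 0.001]
wrist_force: [-0.0, 0.1, -0.7]
opening: 0.0219
```

Call:
jog_arm(
  fingers=[1,1,1],
  xyz=[
    [0,0,-0.2],
    [0,0,-0.4],
    [0,0,-0.4],
  ],
  roll=[0,0,0],
)

```text
time_s: 7.4
tool_pos: [0.5474, 0.2721, 0.1263]
tcp_rot: [-1.571, -0.001, 0.001]
wrist_force: [0.5, -0.0, -0.4]
opening: 0.0216
```

Run:
```python
from h import *
c=grab('wrist','w7');o=monitor.get_obs();print(o['time_s'],o['tool_pos'],o['tcp_rot'],o['opening'],o['wrist_force'])
P=cloud(c);Q=P.reshape(-1,3);m=(abs(Q[:,2]-.095)<.004)&(Q[:,0]<.565)&(Q[:,0]>.53)&(Q[:,1]>.31)&(Q[:,1]<.335);q=Q[m]
print(len(q),np.percentile(q[:,0],[1,99]),q.mean(0))
for v in(225,250,275,295): print(v,[tuple(float(x) for x in (P[v,u]*1000).round(0)) for u in range(282,362,4)])
```

```text
7.45 [0.54741663 0.27210871 0.12628725] [-1.57051136e+00 -1.00963582e-03  1.00495032e-03] 0.02144012907146375 [-0.19504533 -0.46135396 -0.91230626]
1042 [0.54362556 0.55108091] [0.54733401 0.32255825 0.09429976]
225 [(521.0, 281.0, -1.0), (529.0, 296.0, 59.0), (532.0, 297.0, 66.0), (534.0, 300.0, 77.0), (537.0, 304.0, 92.0), (539.0, 304.0, 92.0), (541.0, 304.0, 94.0), (540.0, 281.0, -1.0), (544.0, 304.0, 95.0), (546.0, 304.0, 94.0), (548.0, 304.0, 94.0), (550.0, 304.0, 95.0), (554.0, 288.0, 26.0), (556.0, 288.0, 28.0), (559.0, 288.0, 25.0), (561.0, 288.0, 26.0), (564.0, 288.0, 27.0), (566.0, 288.0, 28.0), (569.0, 288.0, 27.0), (572.0, 288.0, 26.0)]
250 [(520.0, 263.0, -1.0), (528.0, 281.0, 57.0), (531.0, 283.0, 65.0), (534.0, 287.0, 76.0), (537.0, 290.0, 85.0), (539.0, 293.0, 95.0), (541.0, 293.0, 96.0), (540.0, 263.0, -1.0), (544.0, 293.0, 95.0), (546.0, 293.0, 96.0), (548.0, 293.0, 95.0), (550.0, 293.0, 95.0), (554.0, 271.0, 27.0), (557.0, 271.0, 26.0), (555.0, 292.0, 93.0), (557.0, 291.0, 91.0), (560.0, 289.0, 82.0), (563.0, 285.0, 71.0), (566.0, 283.0, 64.0), (572.0, 271.0, 26.0)
[... 214 characters left out ...]
 283.0, 101.0), (548.0, 283.0, 101.0), (550.0, 283.0, 101.0), (552.0, 284.0, 103.0), (553.0, 284.0, 103.0), (555.0, 284.0, 104.0), (556.0, 290.0, 119.0), (557.0, 290.0, 118.0), (563.0, 270.0, 68.0), (566.0, 268.0, 61.0), (573.0, 254.0, 26.0)]
295 [(532.0, 281.0, 119.0), (534.0, 282.0, 120.0), (537.0, 289.0, 137.0), (538.0, 290.0, 138.0), (539.0, 285.0, 128.0), (539.0, 272.0, 97.0), (541.0, 272.0, 97.0), (543.0, 272.0, 98.0), (544.0, 273.0, 100.0), (546.0, 273.0, 99.0), (548.0, 273.0, 99.0), (550.0, 273.0, 100.0), (552.0, 272.0, 99.0), (554.0, 272.0, 99.0), (555.0, 276.0, 107.0), (555.0, 288.0, 133.0), (556.0, 290.0, 137.0), (557.0, 290.0, 137.0), (561.0, 282.0, 120.0), (562.0, 282.0, 119.0)]
```

View pics/w7.png

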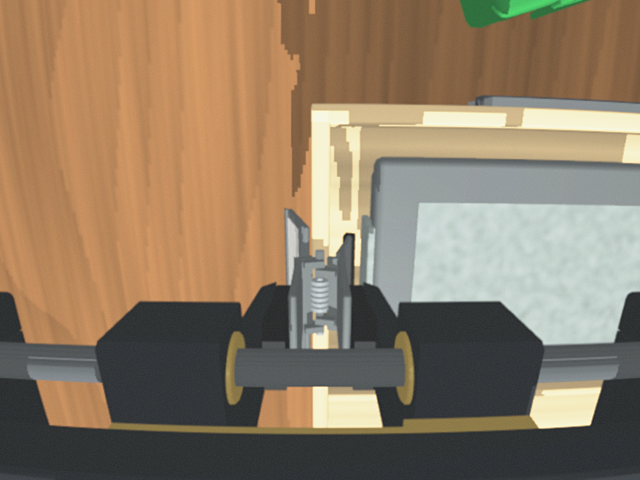

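It straddles the rim with no contact force, pin about 6 mm above it. Going 1.5 mm deeper to allow for ride-up, then letting go.

Call:
jog_arm(
  fingers=[1,1,0.3,0.1,-0.1,-0.3,-0.5,-0.5],
  xyz=[
    [0,0,-0.15],
    [0,0,-0.15],
    [0,0,-0.15],
    [0,0,-0.15],
    [0,0,-0.15],
    [0,0,-0.15],
    [0,0,-0.15],
    [0,0,-0.15],
  ],
  roll=[0,0,0,0,0,0,0,0],
)

```text
time_s: 8.25
tool_pos: [0.547, 0.272, 0.1243]
tcp_rot: [-1.571, 0.0, 0.001]
wrist_force: [-0.3, -0.5, -0.2]
opening: 0.0657
```

Run:
```python
from h import *
c=grab('wrist','w8');o=monitor.get_obs();print(o['time_s'],o['tool_pos'],o['tcp_rot'],o['opening'],o['wrist_force'])
P=cloud(c)
for v in(250,275,295): print(v,[tuple(float(x) for x in (P[v,u]*1000).round(0)) for u in range(262,382,6)])
```

```text
8.3 [0.5470528  0.27200432 0.12430312] [-1.57080195e+00 -4.54680210e-05  9.82700255e-04] 0.06593449963965381 [ 0.11602914  0.40826936 -0.67039852]
250 [(505.0, 263.0, -1.0), (510.0, 263.0, -1.0), (514.0, 263.0, -2.0), (518.0, 263.0, -1.0), (523.0, 263.0, -1.0), (527.0, 263.0, -1.0), (531.0, 263.0, -1.0), (540.0, 293.0, 94.0), (542.0, 293.0, 95.0), (545.0, 293.0, 95.0), (548.0, 293.0, 94.0), (550.0, 293.0, 94.0), (554.0, 287.0, 76.0), (556.0, 292.0, 91.0), (564.0, 272.0, 26.0), (567.0, 272.0, 26.0), (571.0, 272.0, 26.0), (570.0, 284.0, 67.0), (570.0, 290.0, 86.0), (573.0, 290.0, 84.0)]
275 [(505.0, 244.0, -0.0), (509.0, 244.0, -1.0), (514.0, 244.0, 0.0), (531.0, 290.0, 117.0), (533.0, 289.0, 116.0), (535.0, 287.0, 110.0), (537.0, 284.0, 103.0), (540.0, 282.0, 97.0), (542.0, 282.0, 97.0), (545.0, 281.0, 95.0), (548.0, 284.0, 102.0), (550.0, 284.0, 102.0), (553.0, 284.0, 102.0), (556.0, 282.0, 97.0), (558.0, 285.0, 106.0), (560.0, 288.0, 113.0), (562.0, 290.0, 117.0), (570.0, 272.0, 70.0), (571.0, 277.0, 84.0), (574.0, 277.0, 85.0)]
295 [(526.0, 289.0, 135.0), (528.0, 289.0, 134.0), (530.0, 287.0, 130.0), (532.0, 285.0, 125.0), (533.0, 282.0, 118.0), (535.0, 279.0, 111.0), (537.0, 276.0, 104.0), (539.0, 272.0, 97.0), (542.0, 272.0, 97.0), (545.0, 274.0, 100.0), (548.0, 274.0, 101.0), (550.0, 274.0, 100.0), (553.0, 272.0, 96.0), (556.0, 273.0, 98.0), (558.0, 276.0, 105.0), (560.0, 280.0, 113.0), (561.0, 283.0, 120.0), (563.0, 285.0, 126.0), (564.0, 288.0, 131.0), (566.0, 289.0, 135.0)]
```

View pics/w8.png

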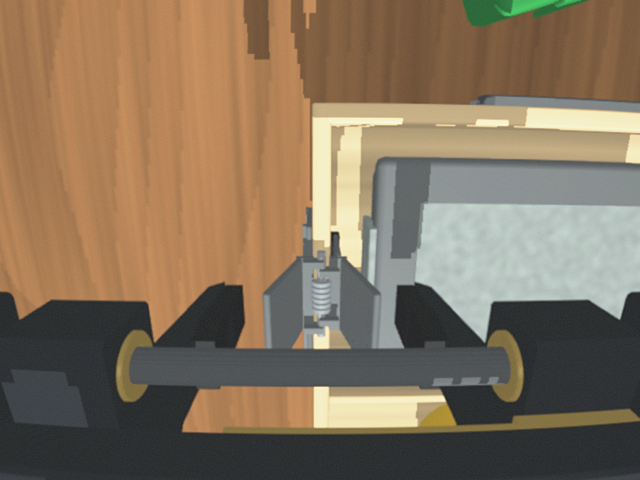

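The jaws have shut on the rim, with the tails splayed evenly about it. Retreating straight up and checking.

Call:
jog_arm(
  fingers=[-0.8,-0.8,-0.8,-0.8,-0.8,-0.8,-0.8],
  xyz=[
    [0,0,1],
    [0,0,3],
    [0,0,6],
    [0,0,10],
    [0,0,13],
    [0,0,13],
    [0,0,13],
  ],
  roll=[0,0,0,0,0,0,0],
)

```text
time_s: 9.0
tool_pos: [0.5474, 0.2721, 0.2556]
tcp_rot: [-1.57, -0.002, 0.001]
wrist_force: [-1.3, -0.4, -0.5]
opening: 0.0792
```

Run:
```python
from h import *
c=grab('wrist','w9');grab('side','s9');grab('top','t9');o=monitor.get_obs();print(o['time_s'],o['tool_pos'],o['tcp_rot'],o['opening'],o['wrist_force'])
P=cloud(c);Q=P.reshape(-1,3)
near=(abs(Q[:,0]-.5475)<.03)&(abs(Q[:,1]-.272)<.03)
m=near&(Q[:,2]>.125)&(Q[:,2]<.16);q=Q[m];print(len(q),q.min(0),q.max(0),cv2.minAreaRect(q[:,:2].astype(np.float32)))
m=(abs(Q[:,0]-.5435)<.02)&(Q[:,0]<.5435)&(abs(Q[:,1]-.272)<.05)&(Q[:,2]>.03)&(Q[:,2]<.1);q=Q[m];print('plate',len(q),q.min(0),q.max(0))
a=cv2.imread('pics/s9.png')[150:390,130:370];cv2.imwrite('pics/s9c.png',cv2.resize(a,None,fx=2.5,fy=2.5,interpolation=2))
```

```text
9.15 [0.54615905 0.27174858 0.25265043] [-1.57151086e+00  2.74600821e-03  9.66488928e-04] 0.0791534463608005 [ 0.75231635  0.368675   -0.13888352]
790 [0.52654842 0.25395668 0.12500837] [0.56825418 0.289948   0.13652195] ((0.5474002361297607, 0.2719455659389496), (0.041703470051288605, 0.0359913632273674), 0.019767027348279953)
plate 482 [0.53607882 0.24040424 0.0514502 ] [0.54316788 0.30438997 0.09996256]
```

View pics/w9.png

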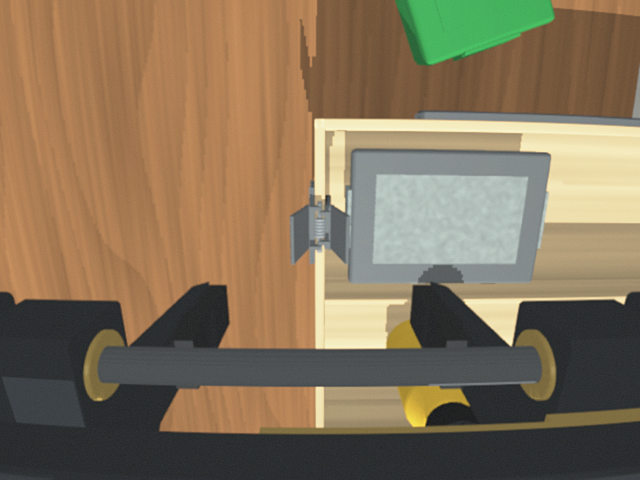

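View pics/s9c.png

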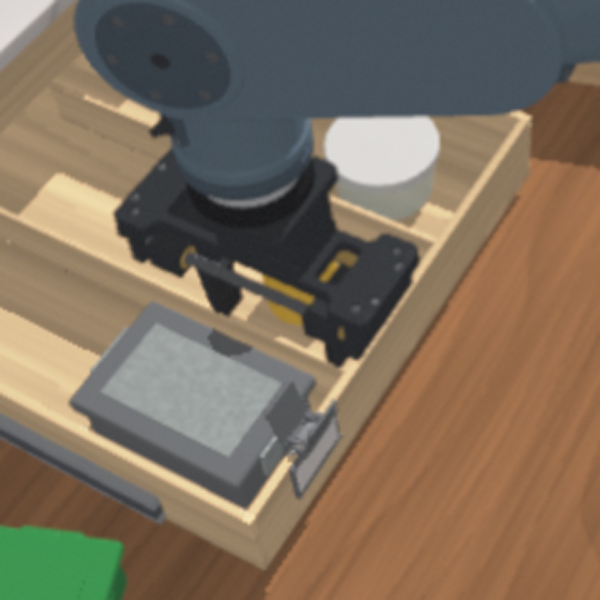

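View pics/t9.png

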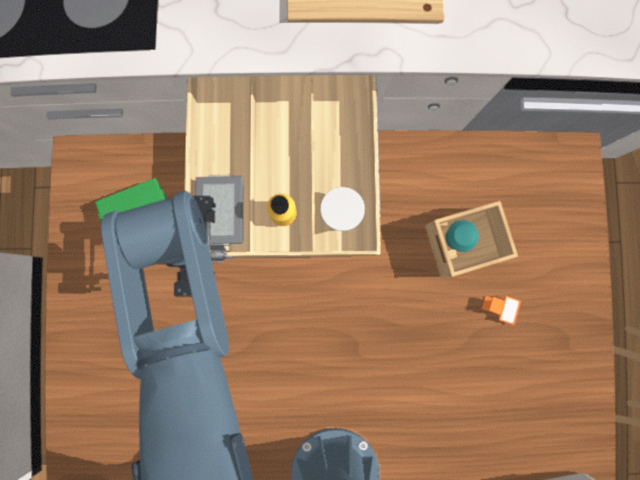

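All as wanted: the clip is square (0.02°), its plate spans y 0.240–0.304 inside the bay, and the tails' top is at 0.1365, so the pin is about 2–3 mm above the rim. The bottle, tub, lunchbox, pod and look-alikes are all where they were in the first picture.

```bash
python3 -c "
from station import order;print(order.job_done())"
```

```text
the job is handed in; nothing more can be done
None
```

I moved the grey tag clip from the crate's wall to the tray's front rim at the left bay, where the grey lunchbox stands, and handed the job in at about 9.2 s.

- **Seating:** the pin is about 2–3 mm above the rim, lower than the 10 mm it sat at on the crate. The jaws are closed on the rim and the clip did not ride up.
- **Square and upright:** the measured yaw against the rim is about 0. The tails splay evenly, centred at x = 0.5474 against the rim's middle at 0.5475.
- **Position:** the tag plate faces out of the tray and spans y from 0.240 to 0.304. The bay runs from about 0.200 to 0.348.
- **Everything else:** the lunchbox, bottle, glass tub, snack pod, orange clip and green box look unmoved in the last pictures. The robot was clear of the clip, with the gripper open and about 10 cm above it. Wrist forces stayed within a few newtons in every reading.

None of the last checks failed. The one disagreement was early: the top and wrist cameras differed by 1–2 mm on the rim, and I used the wrist camera's value.

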